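# Pack the sharpening kit into its case

## Task

Honing is finished, so pack the sharpening kit into its wooden case: first lay the slip stone in the green-felted recess and the two-colour sharpening stone in the blue-felted one, then set the lift-out till level on the corner blocks over them, and last stand the brown oil bottle in the till's square well. Keep the bottle upright throughout, and leave the cork sanding block and the marker pen where they are.

Things in the scene. Friction and masses are not known exactly. Their poses are not given: they have to be found in the camera images.
- slip_mid (a point): Slip stone, plain grey-beige, flat, 41 x 100 x 15 mm, its section a teardrop (one long edge thick, the other thin), so that at rest its z axis leans 0.15 to 0.3 rad about its length. Point at its centre, 7.5 mm above the surface. x across its 41 mm width, y along its length, z up. Take it across its width at mid-length, fingertips close to the table. 70 g.
- stone_mid (a point): Two-grit sharpening stone, a block 48 x 100 x 24 mm, rust-brown upper half on a dark grey lower half, lying flat on the table. Point at its centre, 12 mm above its underside. x: across its 48 mm width, y: along its 100 mm length, z up. About 0.25 kg.
- oil_mid (a point): Dropper bottle of honing oil, brown with a black dropper cap, standing upright: round body 33 mm diameter up to 65 mm above its foot, then neck and dropper (24 mm, then 13 mm diameter) to 102 mm. Point on its axis, half-way up (51 mm above its foot). z up along its axis. About 90 g.
- till_grip (a point): Lift-out till: pale wooden board 176 x 104 x 14 mm, a square green-felted well at one end, a fixed green bar (top 28 mm above the till's underside) at the other, a dark bridge handle across the middle. Point at the centre of the handle's bar (12 mm thick, 80 long, 19 high), 50 mm above the till's underside. x along the till, away from the well, y along the handle, z up. It fits the case either way round.
- till_well (a point): The till's square well for the oil bottle, 50 x 50 mm, 8 mm deep, at the end without the green bar. Point at the centre of its floor, 6 mm above the till's underside, 55 mm from the till's middle along its length; moves with the till. Axes as those of till_grip.
- case_seat (a point): Wooden case, fixed: open box, outside 208 x 136 mm, 54 mm high, inside 190 x 118 mm. A block in each inside corner (18 mm along the length, 22 mm across) ends 36 mm above the table; the till rests on these four with 7 mm play on every side. Point at the case's middle, level with the blocks' tops. x along the case's length, y across, z up.
- slip_panel_recess (a point): Green-felted recess in the case's floor, for the slip stone: 57 mm (x) by 114 mm (y), pale rim 6 mm above the felt; a finger scoop 38 mm wide through the middle of each long side. Point at the centre of the felt, 7.5 mm above the table, 44 mm from the case's middle, at either end. x along the case, y along the recess, z up. 30 mm is free for a finger on the outer side of the stone.
- stone_panel_recess (a point): Blue-felted recess in the case's floor, for the two-colour stone: 64 mm (x) by 114 mm (y), otherwise like the other recess, at the other end of the case. Point at the centre of its felt, 7.5 mm above the table. x along the case, y along the recess, z up. 27 mm is free for a finger on the outer side of the stone.
- sanding_block: Cork sanding block with paper below, 57 x 87 x 29 mm, loose on the pale work board (29 mm high) among the paint pots. Not part of the kit: leave it. Origin at the centre of its underside.
- marker: Black and white marker pen, 135 mm long, 17 mm thick, loose on the pale work board. Not part of the kit: leave it. Origin at the centre of its underside.

How it is judged:
On the way, in this order (a step that is already met when the one before it is completed fails the run):
1. slip stone and two-colour stone lie flat, each in its own recess (horizontal distance between slip_mid and slip_panel_recess below 0.013 m and z of slip_mid in the frame of slip_panel_recess between 0.0035 and 0.0095 m and angle between slip_mid's own z axis and vertical below 0.35 rad and horizontal distance between stone_mid and stone_panel_recess below 0.013 m and z of stone_mid in the frame of stone_panel_recess between 0.008 and 0.014 m and angle between stone_mid's own z axis and vertical below 0.06 rad), for 0.2 s.
2. the till sits level on the corner blocks over the stones (all of step 1 and horizontal distance between till_grip and case_seat below 0.013 m and z of till_grip in the frame of case_seat between 0.046 and 0.053 m and angle between till_grip's own z axis and vertical below 0.04 rad and angle between the x axis of till_grip and the x axis of case_seat, either way round below 0.2 rad), for 0.2 s.
3. the oil bottle stands upright in the till's well (all of step 2 and horizontal distance between oil_mid and till_well below 0.013 m and z of oil_mid in the frame of till_well between 0.047 and 0.054 m and angle between oil_mid's own z axis and vertical below 0.08 rad), for 0.2 s.
At the end, for the whole second after the job is handed in: Slip stone and two-colour stone each flat on the felt of its own recess (centres within 13 mm), till level on the corner blocks (within 13 mm of the case's middle, lengthwise), oil bottle upright on the floor of the till's well (axis within 13 mm of its centre); all let go and staying so (all of step 3); the robot touches nothing.
It fails at once if the oil bottle tipped over (angle between oil_mid's own z axis and vertical above 0.6 rad).
It fails at once if the sanding block was moved (distance of sanding_block from where it was at the start of the episode above 0.02 m).
It fails at once if the marker pen was moved (distance of marker from where it was at the start of the episode above 0.025 m).
It also fails if it takes over 122 s, if anything falls off the work surface, if the arm or the gripper's body presses on something with over 40 N, if the wrist force passes 120 N, or if a joint passes its speed limit or range.

## Robot

A 7-joint arm with a two-finger parallel gripper is mounted at the origin on a cart in front of the work surface, level with it; the furniture and walls round the work are solid. World frame = base frame: x ahead of the robot, y to its left, z up, the work surface at z = 0. Lengths are in m, angles in rad, forces in N, time in s.
With the tool pointing down it reaches from about 0.425 to 0.925 m from the base axis. Payload 6.8 kg.
Tool frame: the origin (TCP) lies at the very end of the fingers, on their centre line; the grasp point (between the pads) lies 19 mm behind it (r.tcp_to_grasp is the distance from the TCP to the grasp point, in m); z points along the fingers, y is the line along which they close (so a half turn about z gives the same grasp; the last joint's range is limited). The gripper opens to 85 mm and grips with 20 to 120 N. Pads are 22 mm wide; open, the fingers measure 114 mm over their backs; the gripper's body (76 mm by 85 mm) begins 54 mm behind the grasp point. The pads swing forward as they close: fully open they stand 13 mm farther back than shut.
Start: joints at [-1.291, 0.477, 0.022, 1.555, -0.011, 1.109, -0.083], TCP at [0.255, 0.625, 0.231] pointing down, gripper open.
Joint ranges: [-2.96, 2.96], [-0.34, 2.1], [-1.41, 1.46], [0.24, 2.44], [-1.37, 4.51], [0.17, 1.92], [-2.96, 2.96]. Speed limits (rad/s): [2.39, 2.39, 3.14, 3.14, 3.14, 3.14, 3.14].

## Interface

Orientations are given as a rotation vector (axis times angle).
In Python, from bench import r gives the robot as it stands.
- The arm moves only by the tool step_arm, never from a script. Its argument "moves" is a list of rows, each a list of 7 numbers: the shift along the tool's x, y, z in mm, then the turn, a rotation vector about the tool's x, y, z in rad, then the finger opening in mm, from 0 to 85.4. A call has 1 to 8 rows; each row is the pose to reach, as a shift and turn from the pose commanded when the call began, along the tool's axes at that moment; what a row does not reach only later rows make up. A row lasts 1/10 s, in which the tool goes at most 50 mm and 8.59 degrees, less where a joint would pass 70% of its speed; a pose out of reach is approached as far as the arm can. A call with a gripper value outside its range is refused whole. The fingers move at their own pace and stop on an object; "grip_force" is the grip in N (left out, the last holds). Time passes only in rows, so rows that repeat a pose let the fingers close. It gives the time, the measured TCP pose, the force, the opening and the grip force at its end, in the units of the state.
- r.get_obs(): the state, without advancing time (a new reading comes with each control period).
- r.grab_frame(name): name is "scene" or "top" or "wrist"; returns a dict with "image" (400x640x3 uint8, red, green, blue), "depth" (400x640 float32, m along the optical axis (not along the pixel's ray), 0 where there is no reading), "mtx" (3x3 intrinsics, pixels), "rvec" (rotation vector, rad) and "tvec" (3), from world to camera coordinates, as OpenCV has them. Camera axes: x right, y down, z forward; pixel columns grow to the right and rows downward; lengths in m; the calibration is good to about 2 mm. A picture is of the moment at which its call begins.
- r.hand_in(): hands the job in; it is judged then, once.
The state is a dict: "clock": time; "joints": joint angles; "qvel": joint speeds; "tau": joint torques, N m; "tcp_pos": TCP position; "orientation": TCP orientation; "contact_force": force on the tool from outside, world axes, zero at the start; "moment": the same for the moment, N m; "grip_width": finger opening in m; "gripper_force": force on a finger pad.
Only numpy, scipy, OpenCV 4.12 (cv2) and the standard library are available. Lean on these libraries where they do the work, as an engineer would, in place of code of your own. Each camera call takes 0.05 s, during which the arm holds its last target. There are 200 camera calls.

## Working session

There is one attempt and no reset: what is moved stays moved. The work goes in short steps, Python scripts to look and compute and a tool call to move; the robot and the scene stay as the last step left them, time stands still between calls to the robot, and variables do not carry over. Pictures are saved under pics/ and viewed, at most 15 in all, crops included, and the job is handed in when it is done.

Besides the shell and the picture viewer there is one more tool, called after "Call:" as name(argument=value, ...) on one line, values as JSON. step_arm: Moves the arm, as the interface text tells. Its arguments: {"type":"object","properties":{"moves":{"type":"array","items":{"type":"array","items":{"type":"number"}}},"grip_force":{"type":"number"}},"required":["moves"]}

```bash
ls; mkdir -p pics
python3 - <<'E'
from bench import r
import cv2,numpy as np
o=r.get_obs();print(o['clock'],o['tcp_pos'],o['orientation'],o['grip_width'],r.tcp_to_grasp)
for n in("scene","top"):
    f=r.grab_frame(n);cv2.imwrite(f"pics/{n}0.png",f['image'][...,::-1]);np.savez(f"{n}0.npz",**f)
    R=cv2.Rodrigues(np.array(f['rvec']))[0];print(n,f['mtx'].tolist(),(-R.T@np.array(f['tvec']).ravel()).round(3),R.round(3).tolist())
E
```

```text
pics
0.0 [0.25503205 0.62433301 0.23032559] [-6.05269256e-01 -3.08250349e+00  2.84972621e-03] 0.0854243664759985 0.0187
scene [[479.7786977577214, 0.0, 319.20539472379875], [0.0, 479.7786977577214, 203.2000195909778], [0.0, 0.0, 1.0]] [ 0.086 -0.884  0.683] [[0.901, -0.433, 0.004], [-0.236, -0.498, -0.834], [0.363, 0.751, -0.551]]
top [[446.4880055244758, 0.0, 321.4409855669178], [0.0, 446.4880055244758, 189.56491441576483], [0.0, 0.0, 1.0]] [ 0.286 -0.027  1.293] [[0.058, -0.998, 0.005], [-0.977, -0.058, -0.205], [0.205, 0.007, -0.979]]
```

View pics/scene0.png

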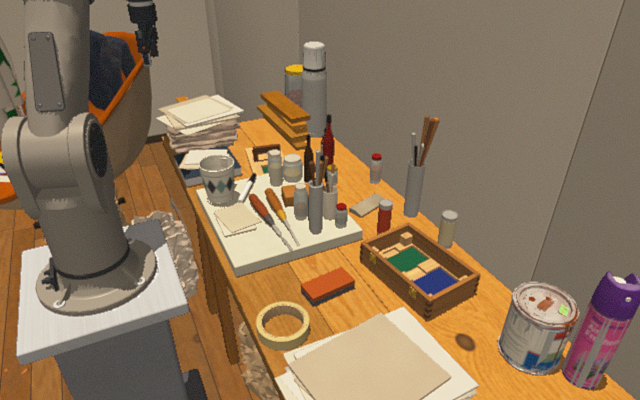

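View pics/top0.png

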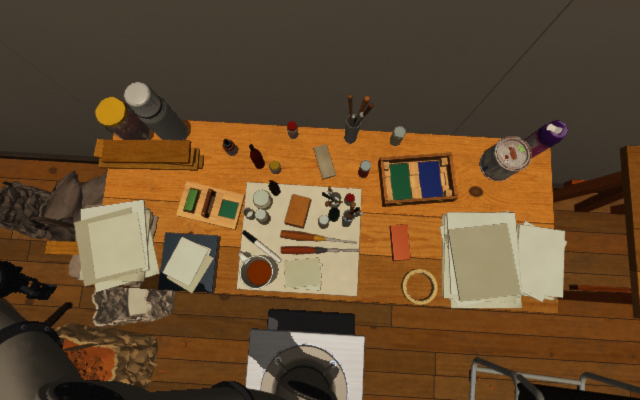

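The scene view shows the case at (420,268), the two-colour stone at (328,286), the slip stone at about (367,205), and bottles near (308,155) and (328,140). The top view shows the case at (417,180), stone at (400,242), slip at (324,161) and till at (210,205). In the top view, the bottle could be at (230,146) or (257,156). I'll zoom in to tell which.

```bash
cat > h.py <<'E'
import numpy as np,cv2
from bench import r
def load(n): return dict(np.load(n+".npz"))
def cam(f):
    R=cv2.Rodrigues(np.array(f['rvec'],float))[0];t=np.array(f['tvec'],float).ravel();return R,t
def ray(f,uv,z):
    R,t=cam(f);d=R.T@np.linalg.inv(f['mtx'])@np.array([uv[0],uv[1],1.]);c=-R.T@t
    return c+d*(z-c[2])/d[2]
def cloud(f):
    R,t=cam(f);d=f['depth'];v,u=np.mgrid[:d.shape[0],:d.shape[1]]
    p=np.stack([u,v,np.ones_like(u)],-1)@np.linalg.inv(f['mtx']).T*d[...,None]
    return (p-t)@R
E
python3 - <<'E'
from h import *
t=load("top0");s=load("scene0")
a=cv2.resize(t['image'][120:230,170:350],None,fx=4,fy=4,interpolation=cv2.INTER_CUBIC)[:,:720]
cv2.imwrite("pics/c1.png",a[...,::-1])
b=cv2.resize(s['image'][100:240,230:400],None,fx=4,fy=4,interpolation=cv2.INTER_CUBIC)
cv2.imwrite("pics/c2.png",b[...,::-1])
P=cloud(t)
for n,u,v in[("slip",324,161),("stone",400,242),("case g",400,180),("case b",430,180),("tillh",208,203),("bar",190,199),("well",229,209),("b1",230,146),("b2",257,156),("b3",274,187),('b1cap',226,141),('block',297,210)]:
    print(n,P[v,u].round(3))
E
```

```text
slip [ 0.64  -0.02   0.015]
stone [ 0.413 -0.249  0.027]
case g [ 0.597 -0.248  0.01 ]
case b [ 0.603 -0.337  0.007]
tillh [0.487 0.298 0.058]
bar [0.5   0.357 0.031]
well [0.481 0.247 0.009]
b1 [0.654 0.251 0.066]
b2 [0.615 0.163 0.118]
b3 [0.53  0.109 0.123]
b1cap [0.657 0.255 0.102]
block [0.482 0.047 0.059]
```

View pics/c1.png

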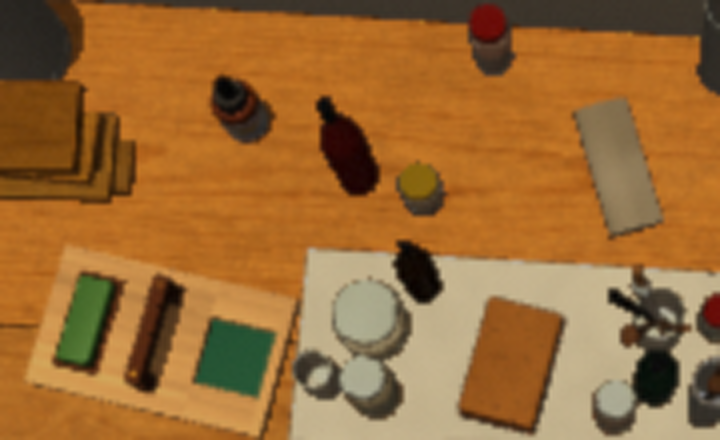

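View pics/c2.png

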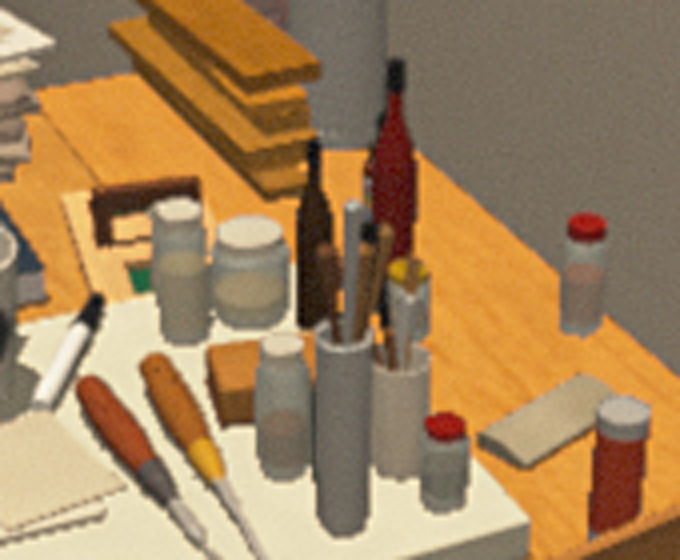

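Two matches from the crops. The dropper bottle at (230,146) has its top at z=0.102, as specified. The slip stone is at (324,161). The other bottles are too tall. Next I'll measure all the poses.

```bash
cat >> h.py <<'E'
def rect(P,m,off=0):
    """min-area rect of masked points in xy: centre, sides, yaw of long side"""
    n,l,st,_=cv2.connectedComponentsWithStats(m.astype(np.uint8));k=1+np.argmax(st[1:,4]);q=P[l==k]
    (c,(w,h),a)=cv2.minAreaRect(q[:,:2].astype(np.float32));a=np.radians(a)
    if w<h:w,h,a=h,w,a+np.pi/2
    a=(a+np.pi/2)%np.pi-np.pi/2
    return np.round([*c,w,h,a,np.median(q[:,2])],4),len(q)
E
python3 - <<'E'
from h import *
t=load("top0");P=cloud(t);x,y,z=P[...,0],P[...,1],P[...,2]
H=cv2.cvtColor(t['image'],cv2.COLOR_RGB2HSV).astype(int)
def box(cx,cy,r_): return (abs(x-cx)<r_)&(abs(y-cy)<r_)
print("slip",rect(P,box(.64,-.02,.08)&(H[...,1]<110)&(z<.03)))
print("slip z",rect(P,box(.64,-.02,.08)&(z>.006)&(z<.03)))
print("stone",rect(P,box(.413,-.249,.08)&(z>.015)&(z<.04)))
print("case",rect(P,box(.6,-.29,.16)&(z>.045)&(z<.07)))
hue=H[...,0]
print("green",rect(P,box(.6,-.25,.07)&(hue>65)&(hue<95)&(H[...,1]>90)&(z<.03)))
print("blue",rect(P,box(.6,-.33,.07)&(hue>100)&(hue<130)&(H[...,1]>90)&(z<.03)))
print("till",rect(P,box(.487,.298,.11)&(z>.008)&(z<.1)&~box(.47,.16,.05)))
print("handle",rect(P,box(.487,.298,.06)&(z>.05)&(z<.07)))
print("bar",rect(P,box(.5,.357,.05)&(z>.023)&(z<.04)&(hue>40)&(hue<90)))
print("well",rect(P,box(.481,.247,.05)&(hue>60)&(hue<95)&(H[...,1]>90)))
m=box(.655,.253,.04)&(z>.02);print("oil",rect(P,m));
for lo,hi in((.09,.11),(.06,.072)):
    q=P[m&(z>lo)&(z<hi)];print(lo,q[:,:2].mean(0),q.min(0),q.max(0))
# tall things
q=(z>.1)&(x>.4)&(x<.9);n,l,st,ce=cv2.connectedComponentsWithStats(q.astype(np.uint8))
for k in range(1,n):
    if st[k,4]>8: print("tall",P[l==k].min(0).round(2),P[l==k].max(0).round(2))
E
```

```text
slip (array([ 0.64  , -0.021 ,  0.0961,  0.0377,  0.3361,  0.012 ]), 386)
slip z (array([ 0.6434, -0.02  ,  0.1041,  0.0422,  0.3324,  0.0117]), 455)
stone (array([ 0.414 , -0.2495,  0.1002,  0.0487,  0.1115,  0.0242]), 608)
case (array([ 0.5968, -0.292 ,  0.2098,  0.1379, -1.4392,  0.0539]), 845)
green (array([ 0.5946, -0.2483,  0.1038,  0.0517,  0.1297,  0.0079]), 568)
blue (array([ 0.6064, -0.3357,  0.1068,  0.0615,  0.1348,  0.0081]), 697)
till (array([0.4903, 0.3034, 0.1788, 0.1042, 1.3991, 0.0148]), 1912)
handle (array([ 0.4897,  0.3025,  0.0783,  0.0129, -0.1716,  0.0589]), 137)
bar (array([ 0.4989,  0.3551,  0.0619,  0.0252, -0.1858,  0.0278]), 177)
well (array([ 0.4814,  0.2504,  0.0437,  0.0436, -0.1988,  0.0063]), 224)
oil (array([ 0.6575,  0.2558,  0.0327,  0.0275, -0.6674,  0.0612]), 160)
0.09 [0.65933699 0.25883958] [0.65330879 0.25278663 0.09141468] [0.6655125  0.26595802 0.10252096]
0.06 [0.65508673 0.25419487] [0.64265406 0.24353199 0.06022543] [0.6741615  0.27189153 0.0715149 ]
tall [ 0.61 -0.9   0.1 ] [0.78 0.91 0.64]
tall [0.58 0.35 0.1 ] [0.65 0.6  0.11]
tall [0.61 0.16 0.1 ] [0.64 0.18 0.18]
tall [0.52 0.1  0.1 ] [0.55 0.13 0.17]
tall [ 0.51 -0.06  0.1 ] [ 0.53 -0.02  0.17]
tall [0.4  0.44 0.1 ] [0.48 0.63 0.12]
tall [ 0.48 -0.05  0.1 ] [ 0.5  -0.03  0.17]
tall [ 0.5  -0.07  0.1 ] [ 0.51 -0.05  0.14]
tall [ 0.45 -0.12  0.1 ] [ 0.49 -0.08  0.25]
tall [ 0.46 -0.07  0.1 ] [ 0.49 -0.04  0.15]
tall [0.44 0.12 0.1 ] [0.47 0.16 0.13]
tall [ 0.44 -0.04  0.1 ] [ 0.47 -0.01  0.12]
```

```bash
cat >> h.py <<'E'
from scipy.spatial.transform import Rotation as Ro
def plan(x,y,z,yaw,down=True):
    """delta in tool axes (mm, rad) to TCP x,y,z, tool z down, tool y at yaw (mod pi, nearer)"""
    o=r.get_obs();R=Ro.from_rotvec(o['orientation']);p=np.array(o['tcp_pos']);best=None
    for a in(yaw,yaw+np.pi):
        yt=np.array([np.cos(a),np.sin(a),0]);zt=np.array([0,0,-1.]);T=Ro.from_matrix(np.stack([np.cross(yt,zt),yt,zt],1))
        d=(R.inv()*T).as_rotvec()
        if best is None or np.linalg.norm(d)<np.linalg.norm(best): best=d
    print((R.inv().apply(np.array([x,y,z])-p)*1000).round(1),best.round(4),"q7",round(o['joints'][6],2),'F',np.round(o['contact_force'],1),'w',round(o['grip_width'],4),'t',o['clock'],'p',p.round(4))
E
python3 - <<'E'
from h import *
P=cloud(load("top0"))
for n,c in dict(slip=(.642,-.02),stone=(.414,-.2495),rs=(.592,-.248),rt=(.604,-.336),till=(.49,.303),oil=(.657,.256)).items():
    d=np.hypot(P[...,0]-c[0],P[...,1]-c[1]);m=(d<.14)&(d>.06)&(P[...,2]>.07)
    q=P[m];print(n)
    b=np.round(q/.03).astype(int)
    for k in np.unique(b[:,:2],axis=0):
        s=(b[:,:2]==k).all(1)
        if s.sum()>2: print((k*.03).round(2),q[s][:,2].max().round(3),end=' ; ')
    print()
plan(.642,-.02,.23,.334+np.pi/2)
E
```

```text
slip
[ 0.51 -0.09] 0.086 ; [ 0.51 -0.06] 0.136 ; [ 0.51 -0.03] 0.166 ; [ 0.54 -0.09] 0.088 ; [ 0.54 -0.06] 0.138 ; [ 0.54 -0.03] 0.161 ; [ 0.6  -0.15] 0.096 ; [ 0.6  -0.12] 0.094 ; [ 0.63 -0.15] 0.096 ; [ 0.63 -0.12] 0.094 ; [ 0.69 -0.09] 0.227 ; [ 0.72 -0.12] 0.273 ; [ 0.72 -0.09] 0.223 ; [0.72 0.06] 0.087 ; [0.72 0.09] 0.088 ; [ 0.75 -0.12] 0.268 ; [ 0.75 -0.09] 0.255 ; [ 0.75 -0.06] 0.253 ; [ 0.78 -0.06] 0.595 ; [ 0.78 -0.03] 0.592 ; [0.78 0.  ] 0.59 ; [0.78 0.03] 0.587 ; 
stone
[ 0.45 -0.12] 0.247 ; 
rs
[ 0.6  -0.15] 0.096 ; [ 0.6  -0.12] 0.094 ; [ 0.63 -0.15] 0.096 ; [ 0.63 -0.12] 0.094 ; [ 0.69 -0.24] 0.087 ; [ 0.72 -0.24] 0.09 ; [ 0.72 -0.21] 0.087 ; 
rt

till
[0.45 0.18] 0.103 ; [0.48 0.15] 0.092 ; [0.48 0.18] 0.103 ; [0.51 0.15] 0.095 ; [0.51 0.18] 0.096 ; [0.6  0.36] 0.11 ; [0.6  0.39] 0.108 ; [0.63 0.36] 0.107 ; 
oil
[0.6  0.15] 0.118 ; [0.6  0.18] 0.129 ; [0.6  0.36] 0.11 ; [0.6  0.39] 0.108 ; [0.63 0.15] 0.134 ; [0.63 0.18] 0.182 ; [0.63 0.36] 0.109 ; [0.63 0.39] 0.108 ; [0.66 0.36] 0.109 ; [0.66 0.39] 0.109 ; [0.78 0.18] 0.573 ; [0.78 0.21] 0.569 ; [0.78 0.24] 0.567 ; [0.78 0.27] 0.566 ; [0.78 0.3 ] 0.563 ; [0.78 0.33] 0.56 ; 
[-601.9 -450.2    1.2] [-1.600e-03 -5.000e-04 -7.218e-01] q7 -0.08 F [-0.5 -0.2 -0.1] w 0.0856 t 0.1 p [0.2551 0.6244 0.2304]
```

Call:
step_arm(moves=[[-602,-450,0,0,0,-0.722,70],[-602,-450,0,0,0,-0.722,70],[-602,-450,0,0,0,-0.722,70],[-602,-450,0,0,0,-0.722,70],[-602,-450,0,0,0,-0.722,70],[-602,-450,0,0,0,-0.722,70],[-602,-450,0,0,0,-0.722,70],[-602,-450,0,0,0,-0.722,70]], grip_force=40)

```text
clock: 0.9
tcp_pos: [0.4617, 0.2802, 0.2312]
orientation: [0.522, -3.098, 0.0]
contact_force: [0.6, 0.5, -0.6]
grip_width: 0.0699
gripper_force: 0.0
```

```bash
python3 -c "
from h import *
plan(.642,-.02,.23,1.905)"
```

```text
[ -71.9 -342.7    1.1] [-0.     -0.0003 -0.    ] q7 1.25 F [ 0.6  0.5 -0.6] w 0.0699 t 0.9 p [0.4617 0.2802 0.2312]
```

Call:
step_arm(moves=[[-72,-343,0,0,0,0,70],[-72,-343,0,0,0,0,70],[-72,-343,0,0,0,0,70],[-72,-343,0,0,0,0,70],[-72,-343,0,0,0,0,70],[-72,-343,0,0,0,0,70],[-72,-343,0,0,0,0,70],[-72,-343,0,0,0,0,70]])

```text
clock: 1.7
tcp_pos: [0.6434, -0.0275, 0.2309]
orientation: [-0.506, 3.101, -0.008]
contact_force: [0.1, -0.1, -0.2]
grip_width: 0.0701
gripper_force: 0.0
```

Run:
```python
from h import *
plan(.642,-.02,.03,1.905)
f=r.grab_frame("wrist");cv2.imwrite("pics/w1.png",f['image'][...,::-1]);P=cloud(f);x,y,z=P[...,0],P[...,1],P[...,2]
H=cv2.cvtColor(f['image'],cv2.COLOR_RGB2HSV)
m=(abs(x-.64)<.08)&(abs(y+.02)<.08)&(f['depth']>0)
print(rect(P,m&(z>.006)&(z<.03)),rect(P,m&(H[...,1]<110)&(z<.03)&(z>-.01)))
```

```text
[ -1.2   8.5 200.8] [-0.005  -0.0008 -0.0108] q7 1.91 F [ 0.1 -0.1 -0.2] w 0.0701 t 1.7 p [ 0.6434 -0.0275  0.2309]
(array([ 0.642 , -0.0181,  0.1005,  0.0418,  0.3366,  0.0109]), 3207) (array([ 0.6418, -0.0187,  0.0998,  0.0419,  0.3431,  0.0109]), 3185)
```

View pics/w1.png

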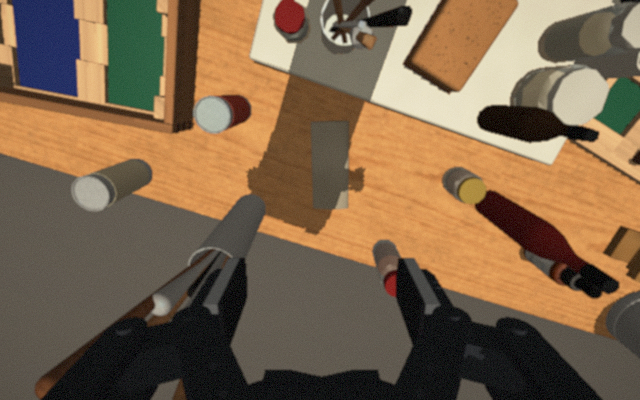

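```bash
python3 -c "
from h import *
plan(.642,-.0185,.03,1.909)"
```

```text
[ -1.5   5.  200.6] [-0.0021 -0.0013 -0.0113] q7 1.9 F [-0.2  0.3 -0.4] w 0.0698 t 1.75 p [ 0.6423 -0.0232  0.2306]
```

Call:
step_arm(moves=[[-1,2,100,0,0,-0.008,60],[-1,2,170,0,0,-0.008,60],[-1,2,200,0,0,-0.008,60],[-1,2,200,0,0,-0.008,60],[-1,2,200,0,0,-0.008,60],[-1,2,200,0,0,-0.008,60],[-1,2,200,0,0,-0.008,60]])

```text
clock: 2.45
tcp_pos: [0.6441, -0.0155, 0.0345]
orientation: [-0.535, 3.091, -0.001]
contact_force: [0.1, 1.1, 0.2]
grip_width: 0.0603
gripper_force: 0.0
```

```bash
python3 -c "
from h import *
plan(.642,-.0185,.005,1.909)"
```

```text
[ 3.1 -2.1 29.4] [-0.0011  0.0045  0.0043] q7 1.94 F [0.1 1.1 0.2] w 0.0603 t 2.45 p [ 0.6441 -0.0155  0.0345]
```

Call:
step_arm(moves=[[1,-2,12,0,0,0.003,60],[1,-2,22,0,0,0.003,60],[1,-2,26,0,0,0.003,60],[1,-2,26,0,0,0.003,60],[1,-2,26,0,0,0.003,60]])

```text
clock: 2.95
tcp_pos: [0.6417, -0.0181, 0.0053]
orientation: [0.53, -3.096, -0.0]
contact_force: [0.3, -0.1, 1.1]
grip_width: 0.0598
gripper_force: 0.0
```

```bash
python3 -c "
from h import *
plan(.642,-.0185,.005,1.909)"
```

```text
[-0.2 -0.5  0.3] [ 0.0001 -0.0001  0.0009] q7 1.95 F [ 0.3 -0.1  1.1] w 0.0598 t 2.95 p [ 0.6417 -0.0181  0.0053]
```

Call:
step_arm(moves=[[0,0,0,0,0,0,50],[0,0,0,0,0,0,42],[0,0,0,0,0,0,20],[0,0,0,0,0,0,20],[0,0,0,0,0,0,20],[0,0,0,0,0,0,20]], grip_force=40)

```text
clock: 3.55
tcp_pos: [0.6413, -0.0149, 0.0085]
orientation: [0.533, -3.096, -0.006]
contact_force: [-11.6, 4.9, 28.2]
grip_width: 0.0268
gripper_force: 36.2
```

Call:
step_arm(moves=[[0,0,-10,0,0,0,20],[0,0,-20,0,0,0,20],[0,0,-40,0,0,0,20],[0,0,-40,0,0,0,20],[0,0,-40,0,0,0,20]])

```text
clock: 4.05
tcp_pos: [0.6419, -0.0185, 0.0455]
orientation: [-0.53, 3.096, -0.001]
contact_force: [0.5, -0.5, 0.1]
grip_width: 0.0197
gripper_force: 0.0
```

Run:
```python
from h import *
plan(.58,-.02,.23,1.703)
f=r.grab_frame("wrist");cv2.imwrite("pics/w2.png",f['image'][...,::-1])
```

```text
[  58.8   19.  -184.6] [-0.0004  0.0008  0.2066] q7 1.94 F [ 0.5 -0.5  0.1] w 0.0197 t 4.05 p [ 0.6419 -0.0185  0.0455]
```

View pics/w2.png

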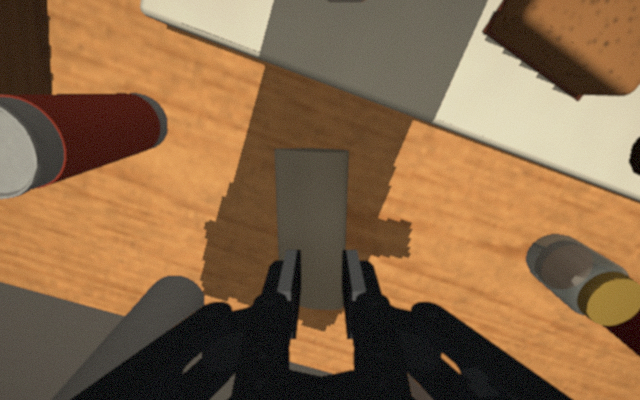

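The pads rode up over the wedge: the width fell to 27 mm and then to empty. In this view the slip stone is still on the table between the fingers, from (277,150) to (345,310). I'll measure it again, then go lower with the fingers nearly closed and feel for the table.

Run:
```python
from h import *
f=r.grab_frame("top");P=cloud(f);np.savez("top1.npz",**f)
f=r.grab_frame("wrist");Q=cloud(f)
H=cv2.cvtColor(f['image'],cv2.COLOR_RGB2HSV);z=Q[...,2]
v,u=np.mgrid[:400,:640]
m=(abs(Q[...,0]-.64)<.08)&(abs(Q[...,1]+.02)<.08)&(z>.004)&(z<.02)&(H[...,1]<110)&(f['depth']>0)
print(rect(Q,m))
# height profile across width, at far part from fingers
q=Q[m];c,s=np.cos(.338),np.sin(.338)
w=-(q[:,0]-.642)*s+(q[:,1]+.0185)*c
for a in np.arange(-.024,.024,.006):
    k=(w>=a)&(w<a+.006)
    if k.sum()>5:print(round(a,3),np.median(q[k][:,2]).round(4),k.sum())
plan(.642,-.0185,.03,1.909)
```

```text
(array([ 0.6435, -0.0227,  0.1003,  0.0415,  0.3302,  0.0114]), 9556)
-0.024 0.0099 1065
-0.018 0.011 1037
-0.012 0.012 1582
-0.006 0.0126 1604
-0.0 0.0119 1680
0.006 0.0107 1600
0.012 0.009 869
[-0.9 -0.6 14.3] [ 0.0004 -0.0016  0.0008] q7 1.94 F [-0.2  0.4 -0.1] w 0.0198 t 4.2 p [ 0.6409 -0.0183  0.0443]
```

```bash
python3 -c "
from h import *
plan(.6435,-.0227,.006,.330+np.pi/2)"
```

```text
[-1.  -5.  38.3] [ 0.0004 -0.0016  0.009 ] q7 1.94 F [-0.2  0.4 -0.1] w 0.0198 t 4.2 p [ 0.6409 -0.0183  0.0443]
```

Call:
step_arm(moves=[[-1,-4.5,0,0,0,0.008,52],[-1,-4.5,0,0,0,0.008,52],[-1,-4.5,0,0,0,0.008,52],[-1,-4.5,20,0,0,0.008,52],[-1,-4.5,34,0,0,0.008,52],[-1,-4.5,38,0,0,0.008,48],[-1,-4.5,38,0,0,0.008,48],[-1,-4.5,38,0,0,0.008,48]])

```text
clock: 5.0
tcp_pos: [0.6444, -0.0221, 0.0076]
orientation: [-0.518, 3.098, -0.0]
contact_force: [-0.2, -0.8, 0.9]
grip_width: 0.0479
gripper_force: 0.0
```

Call:
step_arm(moves=[[0,0,1,0,0,0,48],[0,0,2,0,0,0,48],[0,0,3,0,0,0,48],[0,0,3,0,0,0,48]])

```text
clock: 5.4
tcp_pos: [0.6441, -0.022, 0.0043]
orientation: [0.518, -3.099, -0.0]
contact_force: [-0.4, 0.3, 0.5]
grip_width: 0.0481
gripper_force: 0.0
```

Call:
step_arm(moves=[[0,0,1,0,0,0,48],[0,0,2,0,0,0,48],[0,0,2,0,0,0,48]])

```text
clock: 5.7
tcp_pos: [0.644, -0.022, 0.0021]
orientation: [0.518, -3.098, -0.0]
contact_force: [0.5, 0.1, 0.1]
grip_width: 0.0483
gripper_force: 0.0
```

Call:
step_arm(moves=[[0,0,1,0,0,0,48],[0,0,2,0,0,0,48],[0,0,2,0,0,0,48],[0,0,2,0,0,0,48]])

```text
clock: 6.1
tcp_pos: [0.6441, -0.022, 0.0002]
orientation: [0.518, -3.099, -0.0]
contact_force: [0.0, 0.2, 0.3]
grip_width: 0.048
gripper_force: 0.0
```

Call:
step_arm(moves=[[0,0,1,0,0,0,48],[0,0,2,0,0,0,48],[0,0,2,0,0,0,48],[0,0,2,0,0,0,48]])

```text
clock: 6.5
tcp_pos: [0.644, -0.022, -0.0018]
orientation: [0.518, -3.099, -0.0]
contact_force: [0.1, 0.7, -0.7]
grip_width: 0.0481
gripper_force: 0.0
```

Call:
step_arm(moves=[[0,0,1,0,0,0,48],[0,0,1.5,0,0,0,48],[0,0,1.5,0,0,0,48]])

```text
clock: 6.8
tcp_pos: [0.6443, -0.022, -0.0025]
orientation: [-0.518, 3.098, 0.0]
contact_force: [-2.1, 0.7, 5.9]
grip_width: 0.0479
gripper_force: 2.8
```

Call:
step_arm(moves=[[0,0,0.5,0,0,0,48],[0,0,1,0,0,0,48],[0,0,1,0,0,0,48]])

```text
clock: 7.1
tcp_pos: [0.6443, -0.022, -0.0026]
orientation: [-0.518, 3.098, 0.0]
contact_force: [-5.3, 1.1, 13.8]
grip_width: 0.0483
gripper_force: 6.9
```

Call:
step_arm(moves=[[0,0,-2.3,0,0,0,48],[0,0,-2.3,0,0,0,44],[0,0,-2.3,0,0,0,42],[0,0,-2.3,0,0,0,40],[0,0,-2.3,0,0,0,30],[0,0,-2.3,0,0,0,30]], grip_force=25)

```text
clock: 7.7
tcp_pos: [0.6445, -0.0221, -0.0014]
orientation: [-0.518, 3.098, -0.0]
contact_force: [-2.1, -0.1, 6.2]
grip_width: 0.0403
gripper_force: 25.9
```

Gripped at 40.3 mm. I'll lift gently.

Call:
step_arm(moves=[[0,0,-2,0,0,0,30],[0,0,-5,0,0,0,30],[0,0,-10,0,0,0,30],[0,0,-20,0,0,0,30],[0,0,-40,0,0,0,30],[0,0,-60,0,0,0,30],[0,0,-60,0,0,0,30]])

```text
clock: 8.4
tcp_pos: [0.6465, -0.0222, 0.0616]
orientation: [-0.517, 3.093, -0.001]
contact_force: [0.0, -0.4, -0.2]
grip_width: 0.04
gripper_force: 25.4
```

Run:
```python
from h import *
plan(.58,-.05,.17,1.703)
f=r.grab_frame("wrist");cv2.imwrite("pics/w3.png",f['image'][...,::-1])
```

```text
[  71.3   -4.9 -108.8] [-0.0011  0.0056  0.1987] q7 1.94 F [ 0.  -0.4 -0.2] w 0.04 t 8.4 p [ 0.6465 -0.0222  0.0616]
```

View pics/w3.png

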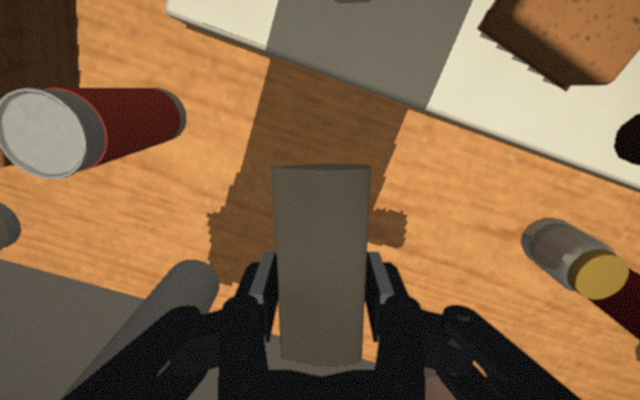

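Call:
step_arm(moves=[[70,0,-50,0,0,0.1,30],[70,0,-100,0,0,0.199,30],[70,0,-105,0,0,0.199,30],[70,0,-105,0,0,0.199,30]])

```text
clock: 8.85
tcp_pos: [0.5789, -0.0459, 0.1668]
orientation: [-0.205, 3.129, -0.0]
contact_force: [1.3, 0.4, 0.0]
grip_width: 0.0404
gripper_force: 25.6
```

```bash
python3 -c "
from h import *
plan(.592,-.248,.17,1.703)"
```

```text
[  13.3 -202.1   -3.2] [-0.0007  0.0057 -0.0017] q7 1.77 F [1.3 0.4 0. ] w 0.0404 t 8.85 p [ 0.5789 -0.0459  0.1668]
```

Call:
step_arm(moves=[[13,-50,-3,0,0.003,0,30],[13,-100,-3,0,0.003,0,30],[13,-150,-3,0,0.003,0,30],[13,-190,-3,0,0.003,0,30],[13,-202,-3,0,0.003,0,30],[13,-202,-3,0,0.003,0,30],[13,-202,-3,0,0.003,0,30]])

```text
clock: 9.55
tcp_pos: [0.5915, -0.2447, 0.1647]
orientation: [0.209, -3.13, -0.003]
contact_force: [-0.1, 0.6, -0.6]
grip_width: 0.0405
gripper_force: 25.7
```

Run:
```python
from h import *
plan(.592,-.248,.06,1.703)
t=r.grab_frame("top");P=cloud(t);x,y,z=P.transpose(2,0,1)
print("case",rect(P,(abs(x-.6)<.16)&(abs(y+.29)<.16)&(z>.045)&(z<.06)))
f=r.grab_frame("wrist");cv2.imwrite("pics/w4.png",f['image'][...,::-1]);Q=cloud(f);x,y,z=Q.transpose(2,0,1)
H=cv2.cvtColor(f['image'],cv2.COLOR_RGB2HSV);h=H[...,0]
b=(h>105)&(h<130)&(H[...,1]>120)&(z<.03)
print("blue",rect(Q,b));g=(h>65)&(h<95)&(H[...,1]>90)&(z<.03);print("green",rect(Q,g))
s=(z>.1)&(H[...,1]<110)&(H[...,2]>60)&(f['depth']>0);print('held',rect(Q,s))
```

```text
[ -0.5  -3.6 104.7] [ 0.0021 -0.0045  0.0014] q7 2.13 F [-0.1  0.6 -0.6] w 0.0405 t 9.55 p [ 0.5915 -0.2447  0.1647]
case (array([ 0.5897, -0.1945,  0.1269,  0.0297, -0.0263,  0.0542]), 174)
blue (array([ 0.6041, -0.3337,  0.1099,  0.0625,  0.1342,  0.0069]), 7206)
green (array([ 0.5562, -0.251 ,  0.0549,  0.0383, -1.4116,  0.0068]), 2418)
held (array([ 0.5914, -0.2474,  0.1011,  0.0497,  0.1333,  0.1773]), 18409)
```

View pics/w4.png

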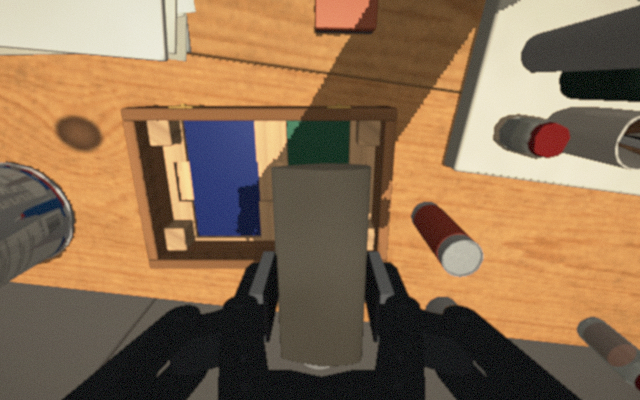

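The slip stone is held level and centred over the green recess. The blue felt measures (0.604,-0.334), matching the plan. I'll lower it.

Call:
step_arm(moves=[[0,-2.5,40,0.001,-0.002,0.001,30],[0,-2.5,80,0.001,-0.002,0.001,30],[0,-2.5,110,0.001,-0.002,0.001,30],[0,-2.5,130,0.001,-0.002,0.001,30],[0,-2.5,140,0.001,-0.002,0.001,30],[0,-2.5,145,0.001,-0.002,0.001,30],[0,-2.5,145,0.001,-0.002,0.001,30]])

```text
clock: 10.35
tcp_pos: [0.5919, -0.2486, 0.0213]
orientation: [0.207, -3.134, 0.001]
contact_force: [-0.5, -0.7, -0.1]
grip_width: 0.0404
gripper_force: 25.7
```

```bash
python3 -c "
from h import *
plan(.5925,-.2475,.007,1.703)"
```

```text
[-0.7  1.  14.3] [-0.0008 -0.0007 -0.    ] q7 2.18 F [-0.5 -0.7 -0.1] w 0.0404 t 10.35 p [ 0.5919 -0.2486  0.0213]
```

Call:
step_arm(moves=[[-0.5,1,5,0,0,0,30],[-0.5,1,9,0,0,0,30],[-0.5,1,12,0,0,0,30],[-0.5,1,13.5,0,0,0,30],[-0.5,1,13.5,0,0,0,30]])

```text
clock: 10.85
tcp_pos: [0.5918, -0.2483, 0.0074]
orientation: [0.206, -3.134, 0.002]
contact_force: [-0.1, -0.2, -0.9]
grip_width: 0.0402
gripper_force: 25.7
```

Call:
step_arm(moves=[[0,0,0.7,0,0,0,42],[0,0,0.7,0,0,0,46],[0,0,0,0,0,0,50],[0,0,0,0,0,0,50],[0,0,-20,0,0,0,50],[0,0,-60,0,0,0,50],[0,0,-100,0,0,0,50],[0,0,-140,0,0,0,50]])

```text
clock: 11.65
tcp_pos: [0.5918, -0.2481, 0.1491]
orientation: [0.206, -3.134, 0.002]
contact_force: [0.4, 0.1, -0.6]
grip_width: 0.0496
gripper_force: 0.0
```

Run:
```python
from h import *
f=r.grab_frame("wrist");cv2.imwrite("pics/w5.png",f['image'][...,::-1]);Q=cloud(f);x,y,z=Q.transpose(2,0,1)
H=cv2.cvtColor(f['image'],cv2.COLOR_RGB2HSV)
m=(abs(x-.592)<.07)&(abs(y+.248)<.035)&(H[...,1]<110)&(z>.012)&(z<.03)&(f['depth']>0)
print(rect(Q,m))
plan(.46,-.249,.2,1.682)
```

```text
(array([ 0.5912, -0.2477,  0.1005,  0.042 ,  0.1312,  0.0183]), 5342)
[133.9  18.2 -44.8] [-0.0051  0.0085  0.0193] q7 2.14 F [ 1.3 -1.2  4.8] w 0.05 t 11.7 p [ 0.5955 -0.2498  0.1565]
```

View pics/w5.png

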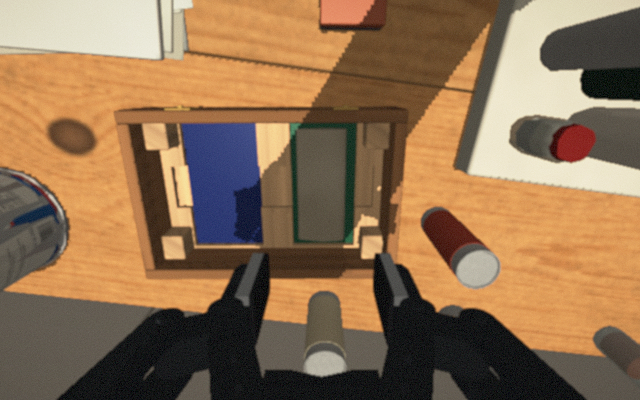

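Slip stone is in the green recess, at (324,183) in the picture and measured within 2 mm of its centre. On to the two-colour stone.

Call:
step_arm(moves=[[50,10,-15,0,0,-0.02,64],[100,10,-15,0,0,-0.02,64],[140,10,-15,0,0,-0.02,64],[178,10,-15,0,0,-0.02,64],[178,22,-15,0,0,-0.02,64],[178,22,-15,0,0,-0.02,64],[178,22,-15,0,0,-0.02,64]])

```text
clock: 12.4
tcp_pos: [0.4141, -0.2493, 0.1631]
orientation: [-0.24, 3.132, -0.002]
contact_force: [1.0, 0.1, -0.1]
grip_width: 0.0642
gripper_force: 0.0
```

Run:
```python
from h import *
f=r.grab_frame("wrist");Q=cloud(f);x,y,z=Q.transpose(2,0,1)
m=(abs(x-.414)<.08)&(abs(y+.249)<.06)&(z>.015)&(z<.035)&(f['depth']>0)
print(rect(Q,m))
plan(.414,-.2495,.03,1.682)
```

```text
(array([ 0.4139, -0.2471,  0.1003,  0.0481,  0.1157,  0.0233]), 5794)
[  0.3   0.2 133. ] [-0.0017  0.0002  0.0417] q7 2.23 F [ 0.1  0.3 -0.8] w 0.064 t 12.45 p [ 0.4143 -0.2495  0.163 ]
```

Call:
step_arm(moves=[[0,1,45,0,0,0.038,64],[0,1,90,0,0,0.038,64],[0,1,125,0,0,0.038,64],[0,1,145,0,0,0.038,62],[0,1,155,0,0,0.038,60],[0,1,159,0,0,0.038,60],[0,1,159,0,0,0.038,60],[0,1,159,0,0,0.038,60]])

```text
clock: 13.25
tcp_pos: [0.4134, -0.2492, 0.0046]
orientation: [-0.178, 3.136, -0.003]
contact_force: [-0.7, -0.4, 0.2]
grip_width: 0.0603
gripper_force: 0.0
```

Call:
step_arm(moves=[[0,0,0,0,0,0,52],[0,0,0,0,0,0,35],[0,0,0,0,0,0,35],[0,0,0,0,0,0,35],[0,0,0,0,0,0,35]], grip_force=45)

```text
clock: 13.75
tcp_pos: [0.4131, -0.2489, 0.0049]
orientation: [-0.178, 3.136, -0.002]
contact_force: [-1.6, 0.2, 7.0]
grip_width: 0.0471
gripper_force: 46.2
```

Call:
step_arm(moves=[[0,0,-5,0,0,0,35],[0,0,-20,0,0,0,35],[0,0,-60,0,0,0,35],[0,0,-100,0,0,0,35],[0,0,-145,0,0,0,35],[0,0,-150,0,0,0,35]])

```text
clock: 14.35
tcp_pos: [0.4151, -0.2501, 0.1588]
orientation: [-0.176, 3.129, -0.007]
contact_force: [0.7, -0.6, -2.3]
grip_width: 0.0468
gripper_force: 48.0
```

```bash
python3 -c "
from h import *
plan(.604,-.335,.15,1.703)"
```

```text
[-178.  -105.6   10.7] [-0.0051  0.0073 -0.0196] q7 2.21 F [ 0.7 -0.6 -2.3] w 0.0468 t 14.35 p [ 0.4151 -0.2501  0.1588]
```

Call:
step_arm(moves=[[-45,-25,5,0,0.003,-0.02,35],[-90,-50,5,0,0.003,-0.02,35],[-135,-75,5,0,0.003,-0.02,35],[-165,-98,5,0,0.003,-0.02,35],[-177,-105,5,0,0.003,-0.02,35],[-177,-105,5,0,0.003,-0.02,35],[-177,-105,5,0,0.003,-0.02,35]])

```text
clock: 15.05
tcp_pos: [0.5989, -0.3323, 0.1473]
orientation: [0.208, -3.128, -0.0]
contact_force: [-0.8, 0.6, -3.3]
grip_width: 0.0469
gripper_force: 48.0
```

Run:
```python
from h import *
f=r.grab_frame("wrist");Q=cloud(f);x,y,z=Q.transpose(2,0,1);H=cv2.cvtColor(f['image'],cv2.COLOR_RGB2HSV)
h=H[...,0];m=(z>.1)&((h<15)|(h>172))&(H[...,1]>120)&(f['depth']>0)&(abs(x-.6)<.1);print(rect(Q,m))
cv2.imwrite("pics/w6.png",f['image'][...,::-1])
plan(.604,-.335,.04,1.703)
```

```text
(array([ 0.5991, -0.332 ,  0.0998,  0.049 ,  0.1321,  0.1655]), 22053)
[ -5.7  -3.5 107.6] [ 0.0006 -0.0063  0.0006] q7 2.27 F [ 0.5  0.5 -2.6] w 0.047 t 15.1 p [ 0.5986 -0.3323  0.1477]
```

Held centre equals the TCP, so I'll lower it with the small correction.

Call:
step_arm(moves=[[-5,-3,40,0,-0.004,0,35],[-5,-3,80,0,-0.004,0,35],[-5,-3,105,0,-0.004,0,35],[-5,-3,117,0,-0.004,0,35],[-5,-3,120,0,-0.004,0,35],[-5,-3,120,0,-0.004,0,35],[-5,-3,120,0,-0.004,0,35]])

```text
clock: 15.8
tcp_pos: [0.6062, -0.336, 0.0306]
orientation: [-0.209, 3.132, -0.004]
contact_force: [1.1, -1.3, -2.4]
grip_width: 0.0469
gripper_force: 47.9
```

```bash
python3 -c "
from h import *
plan(.604,-.335,.0125,1.703)"
```

```text
[ 2.   1.4 18.1] [-0.0026  0.0025  0.0009] q7 2.31 F [ 1.1 -1.3 -2.4] w 0.0469 t 15.8 p [ 0.6062 -0.336   0.0306]
```

Call:
step_arm(moves=[[1,1,6,0,0,0,35],[1,1,12,0,0,0,35],[1,1,15,0,0,0,35],[1,1,17,0,0,0,35],[1,1,17,0,0,0,35]])

```text
clock: 16.3
tcp_pos: [0.6037, -0.3342, 0.0126]
orientation: [0.209, -3.134, -0.0]
contact_force: [-4.0, 2.0, 6.4]
grip_width: 0.0473
gripper_force: 49.2
```

Call:
step_arm(moves=[[0,0,-0.5,0,0,0,50],[0,0,-0.5,0,0,0,56],[0,0,-0.5,0,0,0,56],[0,0,-20,0,0,0,56],[0,0,-60,0,0,0,56],[0,0,-110,0,0,0,56],[0,0,-160,0,0,0,56],[0,0,-190,0,0,0,40]])

```text
clock: 17.1
tcp_pos: [0.6053, -0.3355, 0.2063]
orientation: [-0.208, 3.13, -0.006]
contact_force: [0.5, -0.4, 0.8]
grip_width: 0.0426
gripper_force: 0.0
```

Run:
```python
from h import *
f=r.grab_frame("wrist");cv2.imwrite("pics/w7.png",f['image'][...,::-1]);Q=cloud(f);x,y,z=Q.transpose(2,0,1)
H=cv2.cvtColor(f['image'],cv2.COLOR_RGB2HSV);h=H[...,0];d=f['depth']>0
print("slip",rect(Q,(abs(x-.592)<.07)&(abs(y+.248)<.035)&(H[...,1]<110)&(z>.012)&(z<.03)&d))
print("stone",rect(Q,(abs(x-.604)<.07)&(abs(y+.335)<.05)&(z>.025)&(z<.04)&((h<15)|(h>172))&(H[...,1]>120)&d))
g=(abs(x-.6)<.16)&(abs(y+.29)<.16)&(z>.047)&(z<.06)&d;print("case",rect(Q,g))
plan(.50,-.2,.25,1.6)
```

```text
slip (array([ 0.5913, -0.2478,  0.1003,  0.042 ,  0.1295,  0.0184]), 3859)
stone (array([ 0.6043, -0.3336,  0.0998,  0.0474,  0.1365,  0.0309]), 4620)
case (array([ 0.5972, -0.2894,  0.2084,  0.1371, -1.4385,  0.0531]), 7618)
[ 87.8 149.3 -41.1] [-0.0067  0.0104  0.1035] q7 2.26 F [ 1.1 -2.   3.9] w 0.04 t 17.15 p [ 0.6072 -0.3366  0.2108]
```

View pics/w7.png

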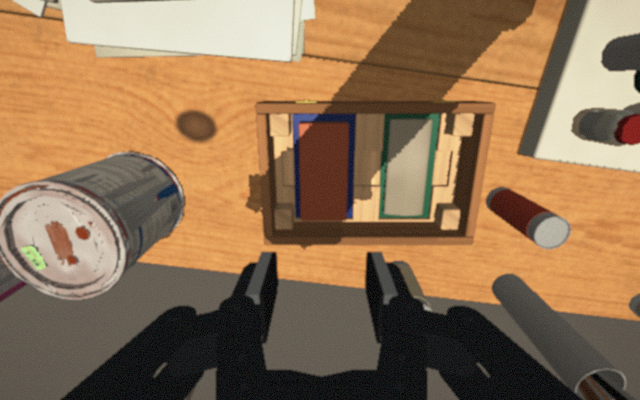

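Both stones are within 2 mm of their recess centres: two-colour stone at (325,172) and slip at (408,165) in the picture. The case's middle is (0.597,-0.290). Next is the till.

```bash
python3 -c "
from h import *
plan(.49,.303,.30,1.399)"
```

```text
[ 30.6 648.8 -94.2] [-0.0056  0.011   0.3045] q7 2.26 F [ 1.1 -2.   3.9] w 0.04 t 17.15 p [ 0.6072 -0.3366  0.2108]
```

Call:
step_arm(moves=[[2,20,-45,0,0.005,0,40],[4,60,-75,0,0.005,0.05,40],[6,108,-90,0,0.005,0.1,40],[9,157,-90,0,0.005,0.15,40],[12,206,-90,0,0.005,0.2,40],[15,255,-90,0,0.005,0.25,40],[18,304,-90,0,0.005,0.304,40],[20,353,-90,0,0.005,0.304,40]])

```text
clock: 17.95
tcp_pos: [0.5365, 0.0147, 0.2913]
orientation: [-0.27, -3.126, 0.002]
contact_force: [1.2, 0.6, 0.5]
grip_width: 0.0402
gripper_force: 0.0
```

```bash
python3 -c "
from h import *
plan(.49,.303,.25,1.399)"
```

```text
[ 95.2 276.1  41.2] [-0.0015 -0.0043 -0.0007] q7 1.31 F [1.2 0.6 0.5] w 0.0402 t 17.95 p [0.5365 0.0147 0.2913]
```

Call:
step_arm(moves=[[16,47,0,0,0,0,40],[32,94,0,0,0,0,40],[48,141,5,0,0,0,40],[64,188,20,0,0,0,40],[80,230,40,0,0,0,40],[93,265,65,0,0,0,40],[95,274,90,0,0,0,40],[95,274,90,0,0,0,40]])

```text
clock: 18.75
tcp_pos: [0.4869, 0.3001, 0.1977]
orientation: [-0.261, -3.121, 0.008]
contact_force: [0.6, -0.9, -0.2]
grip_width: 0.0398
gripper_force: 0.0
```

Run:
```python
from h import *
f=r.grab_frame("wrist");cv2.imwrite("pics/w8.png",f['image'][...,::-1]);Q=cloud(f);x,y,z=Q.transpose(2,0,1)
d=(f['depth']>0)&(abs(x-.49)<.06)&(abs(y-.303)<.05)
print("handle",rect(Q,d&(z>.05)&(z<.07)))
f=r.grab_frame("top");Q=cloud(f);x,y,z=Q.transpose(2,0,1)
plan(.49,.303,.06,1.399)
```

```text
handle (array([ 0.4899,  0.3057,  0.0797,  0.0119, -0.1792,  0.0585]), 1124)
[  0.3   5.4 141.3] [-0.003  -0.0048  0.0001] q7 0.78 F [0.3 0.5 0.6] w 0.0399 t 18.85 p [0.4901 0.298  0.2013]
```

Call:
step_arm(moves=[[0,6.5,40,-0.002,-0.003,0,40],[0,6.5,85,-0.002,-0.003,0,40],[0,6.5,115,-0.002,-0.003,0,40],[0,6.5,135,-0.002,-0.003,0,40],[0,6.5,135,-0.002,-0.003,0,40],[0,6.5,135,-0.002,-0.003,0,40],[0,6.5,135,-0.002,-0.003,0,40]])

```text
clock: 19.55
tcp_pos: [0.4921, 0.3056, 0.0686]
orientation: [0.27, 3.129, 0.004]
contact_force: [0.4, -0.0, -0.3]
grip_width: 0.0396
gripper_force: 0.0
```

```bash
python3 -c "
from h import *
plan(.49,.3045,.033,1.395)"
```

```text
[ 1.9 -1.5 35.6] [0.0029 0.0011 0.0038] q7 0.78 F [ 0.4 -0.  -0.3] w 0.0396 t 19.55 p [0.4921 0.3056 0.0686]
```

Call:
step_arm(moves=[[1,-1,12,0.001,0.001,0.003,40],[1,-1,24,0.001,0.001,0.003,40],[1,-1,33,0.001,0.001,0.003,40],[1,-1,33,0.001,0.001,0.003,40],[1,-1,33,0.001,0.001,0.003,30],[1,-1,33,0.001,0.001,0.003,20],[1,-1,33,0.001,0.001,0.003,16]], grip_force=60)

```text
clock: 20.25
tcp_pos: [0.4893, 0.3047, 0.0336]
orientation: [-0.273, -3.128, -0.0]
contact_force: [-0.8, 0.6, -0.1]
grip_width: 0.016
gripper_force: 0.0
```

Call:
step_arm(moves=[[0,0,0,0,0,0,12],[0,0,0,0,0,0,6],[0,0,0,0,0,0,4],[0,0,0,0,0,0,4]], grip_force=90)

```text
clock: 20.65
tcp_pos: [0.4893, 0.3047, 0.0339]
orientation: [-0.273, -3.128, -0.0]
contact_force: [-1.6, -0.7, 6.9]
grip_width: 0.0102
gripper_force: 88.5
```

Call:
step_arm(moves=[[0,0,-3,0,0,0,4],[0,0,-10,0,0,0,4],[0,0,-30,0,0,0,4],[0,0,-60,0,0,0,4],[0,0,-100,0,0,0,4],[0,0,-145,0,0,0,4],[0,0,-190,0,0,0,4],[0,0,-235,0,0,0,4]])

```text
clock: 21.45
tcp_pos: [0.4891, 0.304, 0.2702]
orientation: [-0.273, -3.127, 0.001]
contact_force: [1.7, 0.4, -2.1]
grip_width: 0.0103
gripper_force: 88.0
```

```bash
python3 -c "
from h import *
plan(.597,-.29,.31,1.703)"
```

```text
[-208.9 -566.4  -39.8] [-0.0006 -0.0031 -0.3062] q7 0.76 F [ 1.7  0.4 -2.1] w 0.0103 t 21.45 p [0.4891 0.304  0.2702]
```

Call:
step_arm(moves=[[-4,-15,-40,0,0,0,4],[-16,-45,-45,0,0,0,4],[-32,-86,-45,0,0,-0.06,4],[-48,-128,-45,0,0,-0.12,4],[-64,-170,-45,0,0,-0.18,4],[-80,-212,-45,0,0,-0.24,4],[-96,-254,-45,0,0,-0.306,4],[-110,-294,-45,0,0,-0.306,4]])

```text
clock: 22.25
tcp_pos: [0.5469, -0.0063, 0.3134]
orientation: [0.209, -3.132, 0.0]
contact_force: [0.7, 0.5, -1.6]
grip_width: 0.0108
gripper_force: 88.0
```

```bash
python3 -c "
from h import *
plan(.597,-.29,.25,1.703)"
```

```text
[ -12.1 -287.9   63.3] [ 0.0002 -0.0029  0.0012] q7 1.66 F [ 0.7  0.5 -1.6] w 0.0108 t 22.25 p [ 0.5469 -0.0063  0.3134]
```

Call:
step_arm(moves=[[-2,-35,0,0,0,0,4],[-4,-75,0,0,0,0,4],[-6,-120,0,0,0,0,4],[-8,-165,0,0,0,0,4],[-10,-210,0,0,0,0,4],[-12,-250,20,0,-0.001,0,4],[-12,-278,55,0,-0.001,0,4],[-12,-284,70,0,-0.001,0,4]])

```text
clock: 23.05
tcp_pos: [0.5936, -0.288, 0.2398]
orientation: [0.198, -3.128, 0.001]
contact_force: [-1.0, 0.2, -2.3]
grip_width: 0.0102
gripper_force: 88.1
```

Call:
step_arm(moves=[[0,0,20,0,0,0,4],[0,0,50,0,0,0,4],[0,0,80,0,0,0,4],[0,0,90,0,0,0,4],[0,0,90,0,0,0,4],[0,0,90,0,0,0,4]])

```text
clock: 23.65
tcp_pos: [0.5971, -0.284, 0.1545]
orientation: [0.208, -3.135, 0.001]
contact_force: [0.6, -0.6, -1.9]
grip_width: 0.0104
gripper_force: 88.1
```

Run:
```python
from h import *
f=r.grab_frame("wrist");cv2.imwrite("pics/w9.png",f['image'][...,::-1]);Q=cloud(f);x,y,z=Q.transpose(2,0,1);H=cv2.cvtColor(f['image'],cv2.COLOR_RGB2HSV).astype(int)
p=r.get_obs()['tcp_pos'];d=f['depth']>0;near=d&(abs(x-p[0])<.12)&(abs(y-p[1])<.12)
print("till z range",p[2]-.04,rect(Q,near&(z>p[2]-.035)&(z<p[2]-.008)&(H[...,1]>0)))
m=near&(z>p[2]-.022)&(z<p[2]-.014);q=Q[m];A=np.c_[q[:,:2]-p[:2],np.ones(len(q))];print("tilt",np.linalg.lstsq(A,q[:,2],rcond=None)[0],len(q))
plan(.597,-.29,.069,1.703)
```

```text
till z range 0.1150069211044138 (array([ 0.5979, -0.2833,  0.1774,  0.1053, -1.4357,  0.1337]), 40551)
tilt [0.00121944 0.00083344 0.13405752] 28460
[ 1.2 -5.5 86. ] [-0.0011  0.0008  0.0002] q7 2.23 F [ 0.5 -0.6 -2.1] w 0.0105 t 23.7 p [ 0.5974 -0.2843  0.155 ]
```

View pics/w9.png

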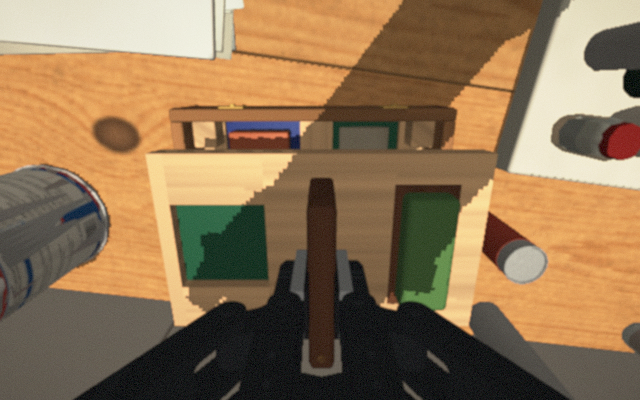

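The picture shows the till level in the grip, well at (222,243) and green bar at (427,250), aligned with the case. I'll shift it 6 mm and lower.

Call:
step_arm(moves=[[1,-6,0,0,0,0,4],[1,-6,10,0,0,0,4],[1,-6,30,0,0,0,4],[1,-6,45,0,0,0,4],[1,-6,52,0,0,0,4],[1,-6,52,0,0,0,4],[1,-6,52,0,0,0,4]])

```text
clock: 24.4
tcp_pos: [0.5962, -0.2903, 0.1014]
orientation: [0.207, -3.133, 0.0]
contact_force: [0.2, -0.1, -2.0]
grip_width: 0.0105
gripper_force: 88.2
```

```bash
python3 -c "
from h import *
plan(.5965,-.291,.07,1.703)"
```

```text
[-0.2 -0.7 31.4] [-0.0002 -0.0014 -0.0001] q7 2.26 F [ 0.2 -0.1 -2. ] w 0.0105 t 24.4 p [ 0.5962 -0.2903  0.1014]
```

Call:
step_arm(moves=[[0,-0.5,6,0,0,0,4],[0,-0.5,12,0,0,0,4],[0,-0.5,18,0,0,0,4],[0,-0.5,24,0,0,0,4],[0,-0.5,28,0,0,0,4],[0,-0.5,30,0,0,0,4],[0,-0.5,30,0,0,0,4]])

```text
clock: 25.1
tcp_pos: [0.5958, -0.2905, 0.0707]
orientation: [0.207, -3.132, -0.0]
contact_force: [0.0, -0.4, -3.0]
grip_width: 0.0103
gripper_force: 88.2
```

Call:
step_arm(moves=[[0,0,0.5,0,0,0,4],[0,0,1,0,0,0,4],[0,0,1,0,0,0,4]])

```text
clock: 25.4
tcp_pos: [0.5961, -0.2906, 0.0703]
orientation: [0.207, -3.133, 0.0]
contact_force: [-0.2, -1.0, -2.1]
grip_width: 0.0104
gripper_force: 88.2
```

Call:
step_arm(moves=[[0,0,1,0,0,0,4],[0,0,1.5,0,0,0,4],[0,0,1.5,0,0,0,4]])

```text
clock: 25.7
tcp_pos: [0.5963, -0.2906, 0.0699]
orientation: [0.207, -3.134, -0.0]
contact_force: [-1.9, 1.6, 5.9]
grip_width: 0.0102
gripper_force: 89.7
```

Call:
step_arm(moves=[[0,0,-0.7,0,0,0,14],[0,0,-0.7,0,0,0,24],[0,0,-0.7,0,0,0,34],[0,0,-15,0,0,0,34],[0,0,-45,0,0,0,34],[0,0,-90,0,0,0,34],[0,0,-140,0,0,0,34],[0,0,-160,0,0,0,34]])

```text
clock: 26.5
tcp_pos: [0.5982, -0.2922, 0.2353]
orientation: [-0.206, 3.129, -0.006]
contact_force: [0.2, 0.3, -0.5]
grip_width: 0.0341
gripper_force: 0.0
```

Run:
```python
from h import *
f=r.grab_frame("wrist");cv2.imwrite("pics/w10.png",f['image'][...,::-1]);Q=cloud(f);x,y,z=Q.transpose(2,0,1);H=cv2.cvtColor(f['image'],cv2.COLOR_RGB2HSV).astype(int)
d=(f['depth']>0)&(abs(x-.597)<.085)&(abs(y+.29)<.1);h=H[...,0]
print("handle",rect(Q,d&(z>.085)&(z<.105)))
wl=d&(abs(y+.345)<.04)&(h>65)&(h<95)&(H[...,1]>90)&(z>.03)&(z<.05);print("well",rect(Q,wl))
m=d&(z>.043)&(z<.057)&(abs(x-.597)<.045)&(abs(y+.29)<.08)&(H[...,1]>40)&(h<30);q=Q[m];A=np.c_[q[:,:2]-[.597,-.29],np.ones(len(q))]
print("tilt",np.linalg.lstsq(A,q[:,2],rcond=None)[0],len(q))
plan(.53,.1,.33,1.703)
```

```text
handle (array([ 0.5964, -0.2897,  0.0791,  0.0114,  0.1276,  0.0945]), 1124)
well (array([ 0.6052, -0.3453,  0.0471,  0.0455, -1.4392,  0.042 ]), 1837)
tilt [-0.0019325   0.00305496  0.04934454] 8391
[ 16.2 397.7 -95. ] [-0.0051  0.008  -0.0007] q7 2.22 F [ 0.8 -0.8  1.2] w 0.0342 t 26.55 p [ 0.599  -0.2925  0.2371]
```

View pics/w10.png

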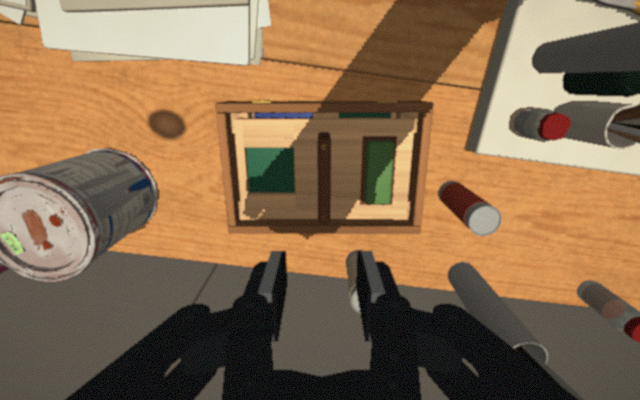

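The till is seated level (board top at 0.049, handle within 1 mm of target) and the well is at (0.604,-0.3445). On to the bottle.

```bash
python3 -c "
from h import *
plan(.57,0.04,.31,0)"
```

```text
[-15.4 333.1 -74.4] [-0.0099  0.003  -1.4393] q7 2.22 F [ 0.8 -0.8  1.2] w 0.0342 t 26.55 p [ 0.599  -0.2925  0.2371]
```

Call:
step_arm(moves=[[0,10,-45,0,0.005,0.1,50],[0,45,-70,0,0.005,0.24,50],[-1,90,-75,0,0.005,0.38,50],[0,140,-75,0,0.005,0.52,50],[0,190,-75,0,0.005,0.66,50],[-5,240,-75,0,0.005,0.8,50],[-10,290,-75,0,0.005,0.94,50],[-15,333,-75,0,0.005,1.08,50]])

```text
clock: 27.35
tcp_pos: [0.5672, 0.0343, 0.3045]
orientation: [-1.419, -2.797, 0.0]
contact_force: [0.7, -0.8, 0.9]
grip_width: 0.0503
gripper_force: 0.0
```

```bash
python3 -c "
from h import *
plan(.64,0.256,.27,0)"
```

```text
[135.8 189.8  34.7] [-0.0043 -0.0039  0.6318] q7 0.59 F [ 0.7 -0.8  0.9] w 0.0503 t 27.35 p [0.5672 0.0343 0.3045]
```

Call:
step_arm(moves=[[28,38,0,0,0,0.13,60],[55,76,0,0,0,0.26,60],[82,114,0,0,0,0.39,60],[109,152,5,0,0,0.52,60],[130,182,20,0,0,0.632,60],[136,190,35,0,0,0.632,60],[136,190,35,0,0,0.632,60],[136,190,35,0,0,0.632,60]])

```text
clock: 28.15
tcp_pos: [0.6391, 0.2531, 0.2689]
orientation: [-2.212, -2.224, 0.007]
contact_force: [0.6, -1.4, 0.6]
grip_width: 0.06
gripper_force: 0.0
```

Run:
```python
from h import *
f=r.grab_frame("wrist");cv2.imwrite("pics/w11.png",f['image'][...,::-1]);Q=cloud(f);x,y,z=Q.transpose(2,0,1)
d=(f['depth']>0)&(abs(x-.658)<.04)&(abs(y-.256)<.04)
for lo,hi in((.097,.106),(.066,.09),(.05,.067)):
    m=d&(z>lo)&(z<hi);q=Q[m]
    if len(q)>5: print(lo,np.round([*q.min(0),*q.max(0)],4),cv2.minEnclosingCircle(q[:,:2].astype(np.float32)),len(q))
plan(.658,.257,.12,0)
```

```text
0.097 [0.656  0.2565 0.097  0.6648 0.2664 0.1014] ((0.6604011058807373, 0.2608887553215027), 0.0048049939796328545) 73
0.066 [0.6488 0.2505 0.0664 0.6718 0.273  0.0897] ((0.6604323983192444, 0.2614564895629883), 0.011818078346550465) 259
0.05 [0.6447 0.245  0.05   0.6766 0.2776 0.067 ] ((0.6603554487228394, 0.2614872455596924), 0.0166233591735363) 325
[  4.3  19.1 149.7] [-0.0051 -0.0012  0.0036] q7 -0.25 F [ 0.7 -1.  -0.3] w 0.0601 t 28.2 p [0.6397 0.2525 0.2698]
```

View pics/w11.png

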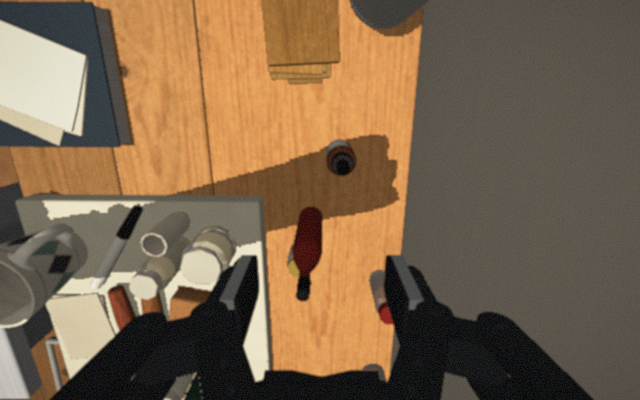

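The bottle is at (341,157) in this view, with its axis at (0.6604,0.2613). The body radius measures 16.6 mm, matching the spec. The red bottle is about 9 cm away, so it's clear.

Call:
step_arm(moves=[[8,20,0,-0.002,0,0.002,60],[8,20,40,-0.002,0,0.002,60],[8,20,80,-0.002,0,0.002,60],[8,20,120,-0.002,0,0.002,60],[8,20,140,-0.002,0,0.002,60],[8,20,145,-0.002,0,0.002,60],[8,20,145,-0.002,0,0.002,60],[8,20,145,-0.002,0,0.002,60]])

```text
clock: 29.0
tcp_pos: [0.6598, 0.2629, 0.1261]
orientation: [-2.216, -2.223, -0.003]
contact_force: [-0.6, 0.2, 0.7]
grip_width: 0.0597
gripper_force: 0.0
```

```bash
python3 -c "
from h import *
plan(.6604,.2613,.039,0)"
```

```text
[-1.9  0.6 87. ] [-0.0008 -0.0031  0.0028] q7 -0.2 F [-0.6  0.2  0.7] w 0.0597 t 29.0 p [0.6598 0.2629 0.1261]
```

Call:
step_arm(moves=[[-1.5,0.6,20,0,-0.002,0.002,60],[-1.5,0.6,45,0,-0.002,0.002,60],[-1.5,0.6,65,0,-0.002,0.002,60],[-1.5,0.6,80,0,-0.002,0.002,60],[-1.5,0.6,86,0,-0.002,0.002,56],[-1.5,0.6,86,0,-0.002,0.002,50],[-1.5,0.6,86,0,-0.002,0.002,44]])

```text
clock: 29.7
tcp_pos: [0.6594, 0.2624, 0.0388]
orientation: [-2.218, -2.222, 0.002]
contact_force: [0.1, -0.7, 0.6]
grip_width: 0.0442
gripper_force: 0.0
```

```bash
python3 -c "
from h import *
plan(.6604,.2613,.039,0)"
```

```text
[-1.1  1.  -0.2] [-0.0024 -0.0005  0.0018] q7 -0.16 F [ 0.1 -0.7  0.6] w 0.0442 t 29.7 p [0.6594 0.2624 0.0388]
```

Call:
step_arm(moves=[[-1,1,0,-0.002,0,0.002,40],[-1,1,0,-0.002,0,0.002,36],[-1,1,0,-0.002,0,0.002,34],[-1,1,0,-0.002,0,0.002,30],[-1,1,0,-0.002,0,0.002,24],[-1,1,0,-0.002,0,0.002,24],[-1,1,0,-0.002,0,0.002,24]], grip_force=30)

```text
clock: 30.4
tcp_pos: [0.6599, 0.2613, 0.0382]
orientation: [-2.221, -2.22, 0.001]
contact_force: [-1.4, -0.4, 6.0]
grip_width: 0.0312
gripper_force: 29.9
```

Call:
step_arm(moves=[[0,0,-3,0,0,0,24],[0,0,-12,0,0,0,24],[0,0,-35,0,0,0,24],[0,0,-70,0,0,0,24],[0,0,-110,0,0,0,24],[0,0,-155,0,0,0,24],[0,0,-200,0,0,0,24],[0,0,-240,0,0,0,24]])

```text
clock: 31.2
tcp_pos: [0.66, 0.261, 0.2805]
orientation: [-2.221, -2.22, 0.001]
contact_force: [0.9, 0.7, -0.9]
grip_width: 0.0313
gripper_force: 29.9
```

```bash
python3 -c "
from h import *
plan(.57,.0,.31,0)"
```

```text
[-261.1  -90.   -29.6] [-0.0008 -0.0003 -0.0004] q7 -0.25 F [ 0.9  0.7 -0.9] w 0.0313 t 31.2 p [0.66   0.261  0.2805]
```

Call:
step_arm(moves=[[-15,-20,-25,0,0,0,24],[-50,-45,-29,0,0,0,24],[-90,-65,-29,0,0,0,24],[-132,-80,-29,0,0,0,24],[-176,-90,-29,0,0,0,24],[-220,-90,-29,0,0,0,24],[-265,-90,-29,0,0,0,24],[-310,-90,-29,0,0,0,24]])

```text
clock: 32.0
tcp_pos: [0.5695, -0.0505, 0.3074]
orientation: [-2.22, -2.221, 0.001]
contact_force: [0.7, 0.0, -1.1]
grip_width: 0.0313
gripper_force: 30.0
```

Call:
step_arm(moves=[[-44,0,0,0,0,0,24],[-88,0,0,0,0,0,24],[-132,3,0,0,0,0,24],[-175,10,0,0,0,0,24],[-215,20,0,0,0,0,24],[-250,28,0,0,0,0,24],[-275,33,20,0,0,0,24],[-290,34,40,0,0,0,24]])

```text
clock: 32.8
tcp_pos: [0.6037, -0.3418, 0.2669]
orientation: [2.224, 2.218, -0.003]
contact_force: [0.2, 0.4, -0.5]
grip_width: 0.0311
gripper_force: 30.0
```

```bash
python3 -c "
from h import *
plan(.604,-.3445,.2,0)"
```

```text
[-2.6  0.4 66.9] [-0.001   0.002  -0.0026] q7 0.71 F [ 0.2  0.4 -0.5] w 0.0311 t 32.8 p [ 0.6037 -0.3418  0.2669]
```

Call:
step_arm(moves=[[-2.5,0.4,30,0,0.001,-0.002,24],[-2.5,0.4,65,0,0.001,-0.002,24],[-2.5,0.4,100,0,0.001,-0.002,24],[-2.5,0.4,130,0,0.001,-0.002,24],[-2.5,0.4,150,0,0.001,-0.002,24],[-2.5,0.4,160,0,0.001,-0.002,24],[-2.5,0.4,160,0,0.001,-0.002,24],[-2.5,0.4,160,0,0.001,-0.002,24]])

```text
clock: 33.6
tcp_pos: [0.6045, -0.3417, 0.108]
orientation: [-2.219, -2.223, 0.001]
contact_force: [-0.2, 0.7, -0.5]
grip_width: 0.0316
gripper_force: 30.0
```

```bash
python3 -c "
from h import *
plan(.604,-.3445,.0803,0)
f=r.grab_frame('wrist');cv2.imwrite('pics/w12.png',f['image'][...,::-1])"
```

```text
[-2.8 -0.5 27.7] [-0.0008 -0.      0.0019] q7 0.79 F [-0.2  0.7 -0.5] w 0.0316 t 33.6 p [ 0.6045 -0.3417  0.108 ]
```

View pics/w12.png

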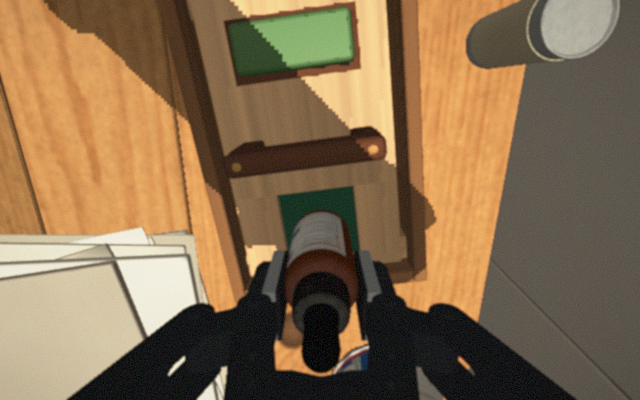

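The bottle is upright over the well, whose felt shows at (320,205). I'll lower it.

Call:
step_arm(moves=[[-2.5,-0.5,5,0,0,0.002,24],[-2.5,-0.5,11,0,0,0.002,24],[-2.5,-0.5,17,0,0,0.002,24],[-2.5,-0.5,22,0,0,0.002,24],[-2.5,-0.5,25,0,0,0.002,24],[-2.5,-0.5,26.5,0,0,0.002,24],[-2.5,-0.5,26.5,0,0,0.002,24]])

```text
clock: 34.35
tcp_pos: [0.6034, -0.3439, 0.0804]
orientation: [-2.22, -2.22, 0.001]
contact_force: [-0.7, -0.3, -1.6]
grip_width: 0.0313
gripper_force: 30.0
```

Call:
step_arm(moves=[[0,0,0.5,0,0,0,24],[0,0,1,0,0,0,24],[0,0,1,0,0,0,24]])

```text
clock: 34.65
tcp_pos: [0.6036, -0.344, 0.0802]
orientation: [-2.221, -2.22, 0.001]
contact_force: [-1.9, 1.2, 7.1]
grip_width: 0.0312
gripper_force: 30.6
```

Contact with the well floor, so I'll release.

Call:
step_arm(moves=[[0,0,-0.7,0,0,0,33],[0,0,-0.7,0,0,0,38],[0,0,-0.7,0,0,0,44],[0,0,-0.7,0,0,0,50],[0,0,-0.7,0,0,0,50]])

```text
clock: 35.15
tcp_pos: [0.6034, -0.3437, 0.0798]
orientation: [-2.22, -2.22, 0.002]
contact_force: [0.2, -0.1, 0.6]
grip_width: 0.0496
gripper_force: 0.0
```

Call:
step_arm(moves=[[0,0,-15,0,0,0,50],[0,0,-40,0,0,0,50],[0,0,-75,0,0,0,50],[0,0,-115,0,0,0,50],[0,0,-155,0,0,0,50],[0,0,-180,0,0,0,50],[0,0,-180,0,0,0,50],[0,0,-180,0,0,0,50]])

```text
clock: 35.95
tcp_pos: [0.6039, -0.3441, 0.2612]
orientation: [-2.221, -2.221, 0.0]
contact_force: [0.1, -0.6, 0.6]
grip_width: 0.0501
gripper_force: 0.0
```

Run:
```python
from h import *
f=r.grab_frame("wrist");Q=cloud(f);x,y,z=Q.transpose(2,0,1)
d=(f['depth']>0)&(abs(x-.604)<.03)&(abs(y+.344)<.03)
for lo,hi in((.137,.15),(.11,.13),(.092,.109)):
    q=Q[d&(z>lo)&(z<hi)]
    if len(q)>5: print(lo,q[:,2].max().round(4),cv2.minEnclosingCircle(q[:,:2].astype(np.float32)),len(q))
print(r.get_obs()['contact_force'],r.get_obs()['tcp_pos'])
g=r.grab_frame("scene");cv2.imwrite("pics/s2.png",g['image'][...,::-1])
```

```text
0.137 0.144 ((0.6043061017990112, -0.3446066379547119), 0.006104971282184124) 152
0.11 0.1299 ((0.6044059991836548, -0.3433411121368408), 0.011667709797620773) 333
0.092 0.1085 ((0.6044378876686096, -0.3434780538082123), 0.016601599752902985) 422
[ 0.34486673 -0.88761316  0.97131211] [ 0.60350544 -0.34357691  0.25987744]
```

View pics/s2.png

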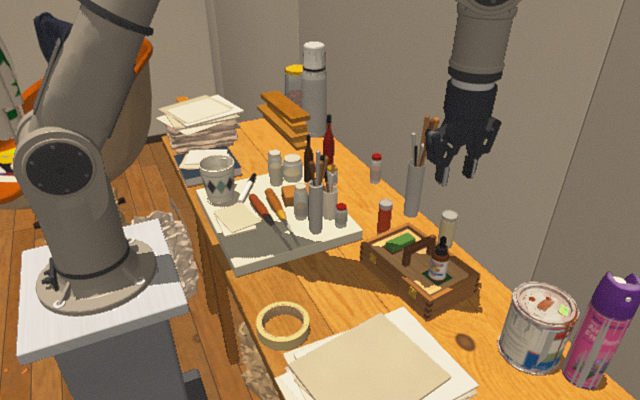

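The bottle stands upright in the well at (438,262), with its top at 0.144 as expected. The till is seated, and the pen and sanding block haven't moved.

```bash
python3 -c "
from h import *
print(r.hand_in())"
```

```text
the job is handed in; nothing more can be done
None
```

The sharpening kit is packed and handed in: both stones are in their recesses, the till sits level over them, and the oil bottle stands upright in its well. The first grip on the slip stone slipped off, but the second held. The judge gave no result on hand-in.

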